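Unbolt the sample chest against its safety catch

TASK

Unbolt the blue sample chest: press the red spring safety catch down with one fingertip and, while it is held down, push the bolt by its black knob with the other fingertip, away from the white lid, all the way to its stop, so that the lid springs ajar by itself. Then let go, so that the catch springs back up. Leave the two vials and the small bottle standing round the chest where they are.

Things in the scene. Friction and masses are not known exactly. Their poses are not given: they have to be found in the camera images.
- chest: blue box fixed on the table, 110 mm (x) by 320 mm (y), deck 60 mm high. Origin on the table, below the line between the white lid (y -140 to 0 mm, hinged at its -y end) and the aluminium deck (y 0 to 180 mm) with bolt and catch. z is up. Steel staple over the bolt at y 6 to 18 mm and steel cheeks beside the catch (x 15 to 22 mm either side, y 100 to 174 mm): tops 76 mm above the table.
- bolt_knob: black knob on the bolt, 24 mm (x) by 14 mm (y), 26 mm tall; origin at the centre of its top, 98 mm above the table; axes as the chest's. At x = 0, y = 65 mm of the chest when fully locked; moves along the chest's +y with the bolt, a flat steel bar 12 mm wide under it, top 72 mm above the table. Between knob and staple nothing stands higher than the bar.
- catch_plate: red push plate of the spring catch, 28 mm (x) by 62 mm (y); origin at the centre of its top, 88 mm above the table when up, at x = 0, y = 136 mm of the chest; axes as the chest's. It goes straight down wherever it is pressed, and a finger can slide along it while pressing. Apart from the knob, all round it is 76 mm or lower, below the plate even when it is fully down.
- bolt (a joint): travel of the bolt (m) along the chest's +y, away from the lid: 0 locked, 0.030 at its stop. With the catch up it moves only from 0 to 0.005; past 0.020 it no longer covers the lid, and the catch can rise behind it. About 1.5 N of friction.
- catch (a joint): how far the catch is pressed down in m: 0 up, 0.010 at its stop. It frees the bolt when pressed 0.005 or more. Its spring takes about 3 N to start and 9 N to press fully, and brings it back up when it is let go.
- lid (a joint): opening of the sprung lid in rad: 0 shut, 0.22 ajar. It springs to 0.22 by itself when the bolt is drawn; its free edge then stands about 30 mm higher.
- vial_1: white glass vial with a pale cap, 27 mm wide, 60 mm tall, standing beside the chest; origin at the centre of its underside. Bystander.
- vial_2: brown vial with a black cap, 27 mm wide, 60 mm tall, standing beside the chest; origin at the centre of its underside. Bystander.
- bottle_wash: small white bottle with a blue cap, 38 mm wide, 70 mm tall, standing beside the chest; origin at the centre of its underside. Bystander.

How it is judged:
On the way:
1. the catch is held down by a finger while a finger pushes the bolt out of its locked place (value of joint catch above 0.004 m and contact force between the fingers and catch_plate above 1 N and contact force between the fingers and bolt_knob above 0.3 N and value of joint bolt above 0.007 m).
At the end, for the whole second after the job is handed in: The bolt is drawn to within 5 mm of its stop, the catch is back up (within 2 mm), the lid stands ajar by more than 0.15 rad, and the vials and bottle stand upright within 20 mm of where they were (value of joint bolt above 0.025 m and value of joint catch below 0.002 m and value of joint lid above 0.15 rad and linear speed of bolt_knob below 0.01 m/s and distance of each of vial_1, vial_2, bottle_wash from where it was at the start of the episode below 0.02 m and angle between each of vial_1, vial_2, bottle_wash's own z axis and vertical below 0.2 rad); the robot touches nothing.
It fails at once if a vial or the small bottle is lifted, pushed away or knocked over (distance of any of vial_1, vial_2, bottle_wash from where it was at the start of the episode above 0.02 m or angle between any of vial_1, vial_2, bottle_wash's own z axis and vertical above 0.5 rad).
It also fails if it takes over 35 s, if anything falls off the work surface, if the arm or the gripper's body presses on something with over 40 N, if the wrist force passes 120 N, or if a joint passes its speed limit or range.

ROBOT

A 7-joint arm with a two-finger parallel gripper is mounted at the origin on a cart in front of the work surface, level with it; the furniture and walls round the work are solid. World frame = base frame: x ahead of the robot, y to its left, z up, the work surface at z = 0. Lengths are in m, angles in rad, forces in N, time in s.
With the tool pointing down it reaches from about 0.35 to 0.9 m from the base axis. Payload 8.1 kg.
Tool frame: the origin (TCP) lies at the very end of the fingers, on their centre line; the grasp point (between the pads) lies 19 mm behind it (grasp_offset is the distance from the TCP to the grasp point, in m); z points along the fingers, y is the line along which they close (so a half turn about z gives the same grasp; the last joint's range is limited). The gripper opens to 92 mm and grips with 3 to 60 N. Pads are 19 mm wide; open, the fingers measure 130 mm over their backs; the gripper's body (75 mm by 190 mm) begins 47 mm behind the grasp point.
Start: joints at [-1.44, 0.434, 0.025, 1.573, -0.012, 1.134, -0.075], TCP at [0.145, 0.608, 0.201] pointing down, gripper open.
Joint ranges: [-2.62, 2.62], [-0.44, 2.09], [-1.27, 1.32], [0.08, 2.57], [-1.32, 4.46], [0.12, 2], [-2.74, 2.74]. Speed limits (rad/s): [2.22, 2.22, 3.01, 3.01, 3.14, 3.14, 3.14].

INTERFACE

Orientations are given as a rotation vector (axis times angle).
In Python, from cell import observe, get_image, camera_params, sign_off, silhouettes, grasp_offset gives the robot as it stands. The module is installed in compiled form; this text tells all that it offers.
- The arm moves only by the tool jog_arm, never from a script. Its argument "motion" is a list that holds one entry, the list of rows, each a list of 7 numbers: the shift along the tool's x, y, z in m, then the turn, a rotation vector about the tool's x, y, z in rad, then the closure, from -1 (fully open) to 1 (shut), so that 0 is half open. In form: [[[dx, dy, dz, wx, wy, wz, hand], ...]]. A call has 1 to 10 rows; each row is the pose to reach, as a shift and turn from the pose commanded when the call began, along the tool's axes at that moment; what a row does not reach only later rows make up. A row lasts 1/12 s, in which the tool goes at most 41.7 mm and 7.16 degrees, less where a joint would pass 70% of its speed; a pose out of reach is approached as far as the arm can. A call with a gripper value outside its range is refused whole. The fingers move at their own pace and stop on an object; "force" is the grip in N (left out, the last holds). Time passes only in rows, so rows that repeat a pose let the fingers close. It gives the time, the measured TCP pose, the force, the opening and the grip force at its end, in the units of the state.
- observe(): the state, without advancing time (a new reading comes with each control period).
- get_image(name): name is "side" or "top" or "wrist"; returns the picture (384x512x3 uint8, red, green, blue); there is no depth.
- camera_params(name): a dict with "vertical_fov" (degrees; the focal length in pixels is half the picture's height over the tangent of half this angle, whatever the lens; pixels are square), "cx", "cy" (the principal point, pixels), "T" (4x4, takes a point from camera to world coordinates). Camera axes: x right, y down, z forward; pixel columns grow to the right and rows downward; lengths in m; the calibration is good to about 2 mm. The wrist camera is an equidistant fisheye: a pixel r from the principal point sees the ray r / f radians off the axis. A picture is of the moment at which its call begins: read the wrist's pose just before it. camera_params takes no time and is no camera call; for the wrist camera it gives the pose at the moment of the call.
- sign_off(): hands the job in; it is judged then, once.
Trained networks look in the newest picture that a camera, given by its name, has taken for a name from the list of things; names that differ only in an ending like _2 or _b are one class to them, and where a whole thing is asked for, a point or a joint stands for the part that bears it (a point fixed in the world has none). Each returns a list of dicts, best first, with "p" (0 to 1); they miss things now and then, are a little off and sometimes report something else, mostly with a low value. They report only what shows in the picture. A call takes as long as a camera call.
- silhouettes(query, camera): "mask" (384x512 bool, what is visible of it) and "pixel" ([column, row] in pixels, amid what is visible of it).
The state is a dict: "clock": time; "joints": joint angles; "dq": joint speeds; "joint_efforts": joint torques, N m; "position": TCP position; "ee_rot": TCP orientation; "force": force on the tool from outside, world axes, zero at the start; "ft_torque": the same for the moment, N m; "width": opening from 0.0 (shut) to 1.0 (fully open); "gripper_force": force on a finger pad.
Only numpy, scipy, OpenCV 4.12 (cv2) and the standard library are available. Lean on these libraries where they do the work, as an engineer would, in place of code of your own. Each camera call takes 0.05 s, during which the arm holds its last target. There are 200 camera calls.

## Working session

There is one attempt and no reset: what is moved stays moved. The work goes in short steps, Python scripts to look and compute and a tool call to move; the robot and the scene stay as the last step left them, time stands still between calls to the robot, and variables do not carry over. Pictures are saved under pics/ and viewed, at most 10 in all, crops included, and the job is handed in when it is done.

Besides the shell and the picture viewer there is one more tool, called after "Emit:" as name(argument=value, ...), one argument or row to a line, values as JSON. jog_arm: Moves the arm, as the interface text tells. Its arguments: {"type":"object","properties":{"motion":{"type":"array"},"force":{"type":"number"}},"required":["motion"]}

```bash
mkdir -p pics
python3 - <<'E'
from cell import *
import cv2,numpy as np
a=get_image("side");b=get_image("top")
cv2.imwrite("pics/a.png",np.hstack([a,b])[:,:,::-1][:, :].copy() if 0 else cv2.resize(np.vstack([a,b]),(448,600) if 0 else (400,600))[:,:,::-1])
cv2.imwrite("pics/top.png",cv2.resize(b,(800,600))[:,:,::-1])
cv2.imwrite("pics/side.png",cv2.resize(a,(800,600))[:,:,::-1])
print(observe(),grasp_offset)
for c in("side","top"):
  p=camera_params(c);print(p)
E
```

```text
{'clock': 0.1, 'joints': array([-1.43959795,  0.43514342,  0.02496861,  1.5739811 , -0.01162192,
        1.13396925, -0.07510123]), 'dq': array([-0.00073782,  0.00016641,  0.00087489, -0.00297378,  0.00100987,
       -0.00120832,  0.00150334]), 'joint_efforts': array([ 2.68611424e-03, -6.69125962e+01,  9.87491682e-01, -3.15144432e+01,
       -6.05906546e-02,  3.74944217e-02,  6.58674003e-05]), 'position': array([0.14472984, 0.60752888, 0.20073921]), 'ee_rot': array([-3.66524345e-01, -3.12008118e+00,  2.12814198e-03]), 'force': array([-0.04529939,  0.27753374,  0.06020573]), 'ft_torque': array([0.02887079, 0.02210572, 0.03146657]), 'gripper_force': 0.0, 'width': 1.003343788307246} 0.0188
{'vertical_fov': 52.73715276912517, 'cx': 255.4114657735935, 'cy': 192.84038338740356, 'T': array([[ 0.99941098, -0.01395593,  0.03135154,  0.40976078],
       [-0.03324608, -0.62023655,  0.78370997, -1.01902329],
       [ 0.00850797, -0.78429067, -0.6203352 ,  0.62078149],
       [ 0.        ,  0.        ,  0.        ,  1.        ]])}
{'vertical_fov': 42.221185751380176, 'cx': 261.4590630555244, 'cy': 187.21543095924943, 'T': array([[ 0.0104751 , -0.9836415 ,  0.17983236,  0.28213069],
       [-0.99959259, -0.00552552,  0.0280022 , -0.3485011 ],
       [-0.02655046, -0.18005242, -0.98329863,  0.94600382],
       [ 0.        ,  0.        ,  0.        ,  1.        ]])}
```

View pics/top.png

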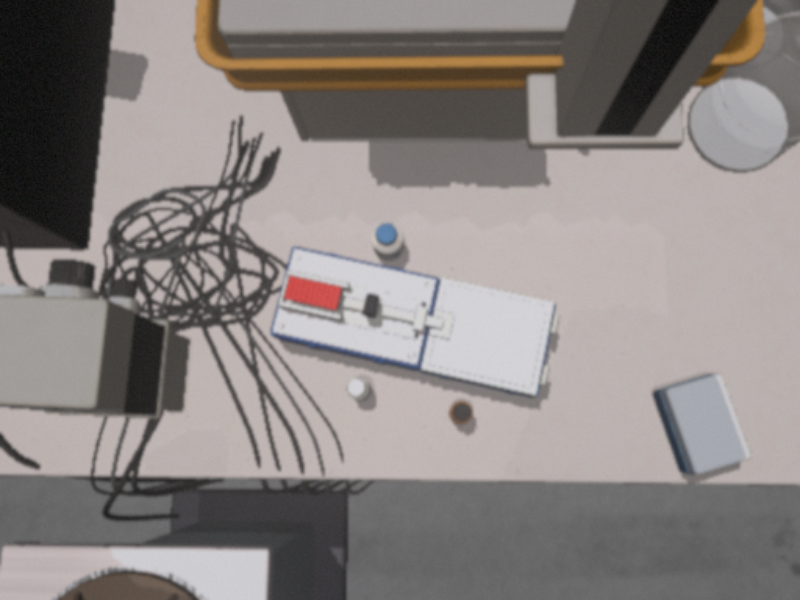

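View pics/side.png

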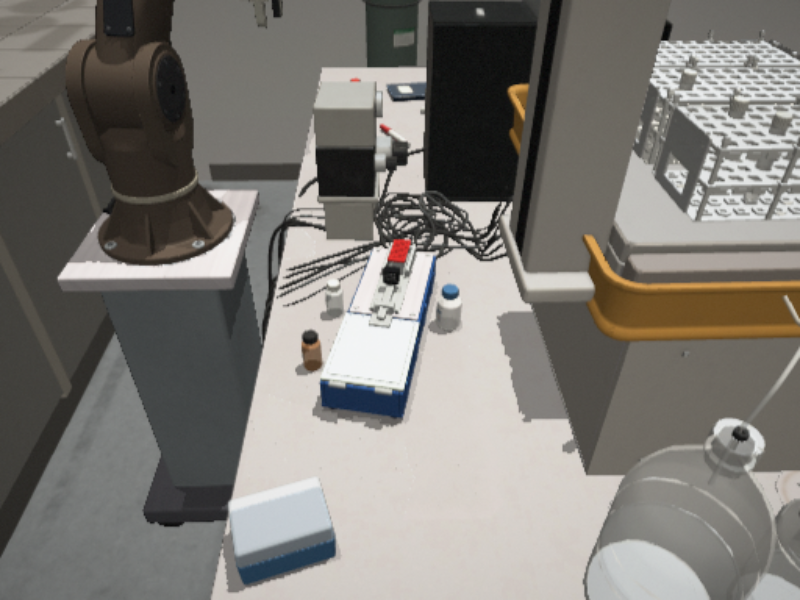

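The top view shows the chest with the deck at left: plate around (313,293) px and knob around (371,306), with the lid to the right. A vial stands at (358,388), another at (460,412), and the bottle at (387,237). The side view shows an instrument and a tall black box lying between the arm's start and the chest. I'll measure these next.

```bash
cat > h.py <<'E'
from cell import *
import numpy as np, cv2
def ray(c,px):
    p=camera_params(c);f=192/np.tan(np.radians(p["vertical_fov"]/2));T=p["T"]
    d=T[:3,:3]@np.array([(px[0]-p["cx"])/f,(px[1]-p["cy"])/f,1]);return T[:3,3],d/np.linalg.norm(d)
def atz(c,px,z):
    o,d=ray(c,px);return o+d*(z-o[2])/d[2]
def tri(c1,p1,c2,p2):
    o,d=ray(c1,p1);q,e=ray(c2,p2)
    s,t=np.linalg.lstsq(np.c_[d,-e],q-o,rcond=None)[0];a=o+s*d;b=q+t*e
    return (a+b)/2,np.linalg.norm(a-b)
E
python3 - <<'E'
from h import *
np.set_printoptions(precision=4,suppress=True)
s=lambda *p:(p[0]*.64,p[1]*.64)
print("instr",tri("side",s(378,118),"top",s(132,312)),tri("side",s(317,120),"top",s(100,408)))
print("box base",atz("side",s(427,200),0),atz("side",s(537,200),0), "topview", [atz("top",s(85,245),z) for z in(0,.2,.4)])
o,d=ray("side",s(430,3));print("box top ray at y:",[o+d*(y-o[1])/d[1] for y in(.1,.2,.3)])
print("tower base", [atz("top",s(528,145),z) for z in (0,.1,.2)],[atz("side",s(525,300),z) for z in (0,.1,.2)])
for n in s(292,247),s(556,302),s(540,395),s(272,336): print("corner",atz("top",n,.06))
get_image("top");get_image("side")
for q,z in(("catch_plate",.088),("bolt_knob",.098),("vial_1",.05),("vial_2",.05),("bottle_wash",.05)):
  for c in("top","side"):
    for r in silhouettes(q,c)[:3]:
      if r["p"]<.3: continue
      m=r["mask"];v,u=np.nonzero(m);print(q,c,round(r["p"],2),r["pixel"],m.sum(),atz(c,(u.mean(),v.mean()),z))
      if q=="catch_plate":
        b=cv2.boxPoints(cv2.minAreaRect(np.c_[u,v].astype(np.float32)));print([atz(c,p,z) for p in b])
E
```

```text
instr (array([ 0.4006, -0.0726,  0.246 ]), np.float64(0.02011511945852751)) (array([ 0.3065, -0.0459,  0.2342]), np.float64(0.006733697183562905))
box base [0.5111 0.1066 0.    ] [0.743  0.1024 0.    ] topview [array([ 0.514,  0.089, -0.   ]), array([ 0.465 , -0.0035,  0.2   ]), array([ 0.416, -0.096,  0.4  ])]
box top ray at y: [array([0.5016, 0.1   , 0.3808]), array([0.5098, 0.2   , 0.3593]), array([0.518 , 0.3   , 0.3379])]
tower base [array([ 0.6475, -0.4722,  0.    ]), array([ 0.6089, -0.4591,  0.1   ]), array([ 0.5703, -0.446 ,  0.2   ])] [array([ 0.6506, -0.2359,  0.    ]), array([ 0.6118, -0.3621,  0.1   ]), array([ 0.573 , -0.4882,  0.2   ])]
corner [ 0.4979 -0.1855  0.06  ]
corner [ 0.434  -0.4932  0.06  ]
corner [ 0.3276 -0.4727  0.06  ]
corner [ 0.3923 -0.1663  0.06  ]
catch_plate top 0.89 [200.8, 185.7] 542 [ 0.4377 -0.2158  0.088 ]
[array([ 0.431 , -0.1822,  0.088 ]), array([ 0.4586, -0.1872,  0.088 ]), array([ 0.4447, -0.2506,  0.088 ]), array([ 0.4173, -0.2454,  0.088 ])]
catch_plate side 0.6 [251.8, 159.8] 164 [ 0.4411 -0.2142  0.088 ]
[array([ 0.4213, -0.237 ,  0.08
[... 291 characters left out ...]
834  0.05  ]
vial_1 top 0.64 [229.9, 251.1] 181 [ 0.3335 -0.2667  0.05  ]
vial_1 side 0.56 [198.2, 222.9] 266 [ 0.314  -0.4023  0.05  ]
vial_1 side 0.52 [213.5, 190.4] 237 [ 0.3389 -0.2865  0.05  ]
vial_1 side 0.44 [288.8, 199.1] 400 [ 0.5123 -0.3133  0.05  ]
vial_2 top 0.67 [294.4, 264.9] 189 [ 0.3082 -0.3834  0.05  ]
vial_2 top 0.64 [229.9, 251.1] 181 [ 0.3335 -0.2667  0.05  ]
vial_2 side 0.56 [198.2, 222.9] 266 [ 0.314  -0.4023  0.05  ]
vial_2 side 0.52 [213.5, 190.4] 237 [ 0.3389 -0.2865  0.05  ]
vial_2 side 0.44 [288.8, 199.1] 400 [ 0.5123 -0.3133  0.05  ]
bottle_wash top 0.62 [246.0, 153.4] 380 [ 0.5073 -0.2978  0.05  ]
bottle_wash side 0.61 [287.7, 198.4] 394 [ 0.5124 -0.3147  0.05  ]
```

Emit:
jog_arm(
  motion=[
    [[0,0,-0.04,0,0,0,-0.35],[0,0,-0.08,0,0,0,-0.35],[0,0,-0.12,0,0,0,-0.35],[0,0,-0.16,0,0,0,-0.35],[0,0,-0.2,0,0,0,-0.35],[0,0,-0.22,0,0,0,-0.35],[-0.034,-0.021,-0.22,0,0,0,-0.35],[-0.068,-0.042,-0.22,0,0,0,-0.35],[-0.102,-0.064,-0.22,0,0,0,-0.35],[-0.135,-0.085,-0.22,0,0,0,-0.35]],
  ],
)

```text
clock: 1.53
position: [0.2576, 0.4925, 0.4216]
ee_rot: [0.366, 3.12, 0.001]
force: [1.2, 0.4, 0.7]
width: 0.675
gripper_force: 0.0
```

Emit:
jog_arm(
  motion=[
    [[-0.034,-0.021,0,0,0,0,-0.35],[-0.068,-0.042,0,0,0,0,-0.35],[-0.102,-0.064,0,0,0,0,-0.35],[-0.137,-0.085,0,0,0,0,-0.35],[-0.171,-0.106,0,0,0,0,-0.35],[-0.187,-0.143,0,0,0,0,-0.35],[-0.202,-0.18,0,0,0,0,-0.35],[-0.218,-0.216,0,0,0,0,-0.35],[-0.233,-0.253,0,0,0,0,-0.35],[-0.249,-0.29,0,0,0,0,-0.35]],
  ],
)

```text
clock: 2.37
position: [0.4313, 0.1522, 0.4216]
ee_rot: [0.366, 3.12, 0.001]
force: [0.9, 0.5, 0.2]
width: 0.675
gripper_force: 0.0
```

Emit:
jog_arm(
  motion=[
    [[-0.009,-0.039,0,0,0,0,-0.35],[-0.018,-0.078,0,0,0,0,-0.35],[-0.027,-0.116,0,0,0,0,-0.35],[-0.036,-0.155,0,0,0,0,-0.35],[-0.045,-0.194,0,0,0,0,-0.35],[-0.053,-0.233,0,0,0,0,-0.35],[-0.062,-0.272,0,0,0,0,-0.35],[-0.071,-0.31,0,0,0,0,-0.35],[-0.08,-0.349,0,0,0,0,-0.35],[-0.089,-0.388,0,0,0,0,-0.35]],
  ],
)

```text
clock: 3.2
position: [0.4276, -0.2457, 0.4219]
ee_rot: [0.365, 3.119, 0.001]
force: [1.1, 1.2, 0.3]
width: 0.673
gripper_force: 0.0
```

Emit:
jog_arm(
  motion=[
    [[-0.004,-0.02,0.02,0,0,-0.026,-0.35],[-0.004,-0.02,0.06,0,0,-0.026,-0.35],[-0.004,-0.02,0.1,0,0,-0.026,-0.35],[-0.004,-0.02,0.14,0,0,-0.026,-0.35],[-0.004,-0.02,0.18,0,0,-0.026,-0.35],[-0.004,-0.02,0.22,0,0,-0.026,-0.35],[-0.004,-0.02,0.26,0,0,-0.026,-0.35],[-0.004,-0.02,0.28,0,0,-0.026,-0.35],[-0.004,-0.02,0.292,0,0,-0.026,-0.35],[-0.004,-0.02,0.292,0,0,-0.026,-0.35]],
  ],
)

```text
clock: 4.03
position: [0.4257, -0.2632, 0.127]
ee_rot: [-0.326, -3.12, -0.002]
force: [0.3, 0.8, 0.1]
width: 0.673
gripper_force: 0.0
```

Run:
```python
from h import *
from scipy.spatial.transform import Rotation as R
np.set_printoptions(precision=4,suppress=True)
o=observe();print(o["position"],R.from_rotvec(o["ee_rot"]).as_matrix(),o["force"])
p=camera_params("wrist");w=get_image("wrist");cv2.imwrite("pics/w.png",cv2.resize(w,(800,600))[:,:,::-1])
s=get_image("side")[80:270,150:400];cv2.imwrite("pics/s2.png",cv2.resize(s,None,fx=3,fy=3,interpolation=2)[:,:,::-1])
f=192/np.tan(np.radians(p["vertical_fov"]/2))
def atzw(px,z):
    x,y=px[0]-p["cx"],px[1]-p["cy"];r=np.hypot(x,y);t=r/f
    d=p["T"][:3,:3]@np.array([x/r*np.sin(t),y/r*np.sin(t),np.cos(t)]);c=p["T"][:3,3];return c+d*(z-c[2])/d[2]
for q,z in(("catch_plate",.088),("bolt_knob",.098)):
  for r in silhouettes(q,"wrist")[:2]:
    v,u=np.nonzero(r["mask"]);b=cv2.boxPoints(cv2.minAreaRect(np.c_[u,v].astype(np.float32)))
    print(q,r["p"],r["pixel"],len(u),atzw((u.mean(),v.mean()),z));print(np.array([np.r_[k,atzw(k,z)] for k in b]))
print(p)
```

```text
[ 0.4257 -0.2632  0.127 ] [[-0.9784  0.2065 -0.0043]
 [ 0.2065  0.9785  0.0015]
 [ 0.0045  0.0006 -1.    ]] [0.2662 0.8043 0.0522]
catch_plate 0.78 [315.5, 209.2] 2329 [ 0.4372 -0.2162  0.088 ]
[[277.     195.       0.4181  -0.2424   0.088 ]
 [351.     195.       0.4306  -0.1835   0.088 ]
 [351.     228.       0.4593  -0.1864   0.088 ]
 [277.     228.       0.4454  -0.2474   0.088 ]]
bolt_knob 0.97 [223.5, 205.8] 2195 [ 0.415  -0.2889  0.098 ]
[[140.     194.       0.3926  -0.3458   0.098 ]
 [273.     194.       0.4137  -0.2454   0.098 ]
 [273.     230.       0.4421  -0.2507   0.098 ]
 [140.     230.       0.4215  -0.3559   0.098 ]]
{'vertical_fov': 65.70646984690485, 'cx': 253.33743508108998, 'cy': 194.3551510181085, 'T': array([[ 0.2057,  0.9394,  0.2742,  0.3507],
       [ 0.9786, -0.1978, -0.0567, -0.2472],
       [ 0.0009,  0.28  , -0.96  ,  0.3091],
       [ 0.    ,  0.    ,  0.    ,  1.    ]])}
```

View pics/w.png

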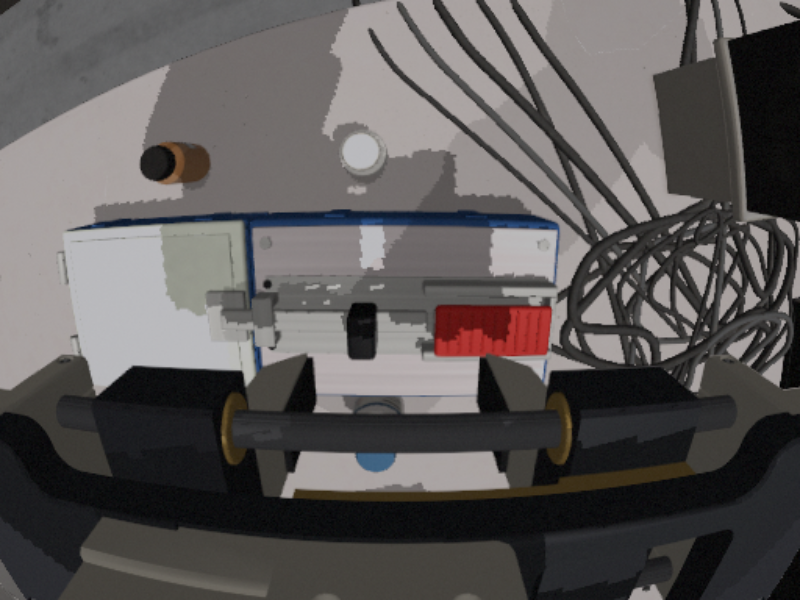

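View pics/s2.png

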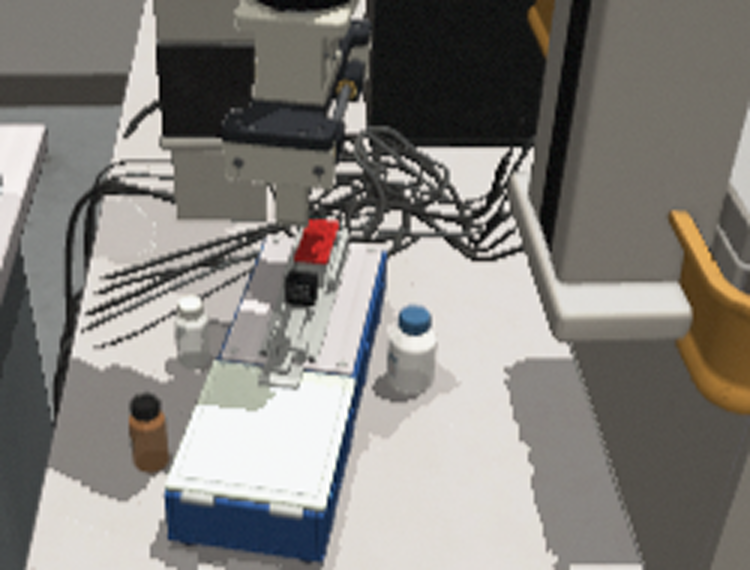

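The wrist picture shows the knob top at about (362,312) and the plate at about (492,331) at 800 px scale, with fingertip edges near (300,360) and (495,360). The side crop shows the gripper above the deck and all bystanders standing. I'll check the fingertip projections against these.

Run:
```python
from h import *
from scipy.spatial.transform import Rotation as R
np.set_printoptions(precision=1,suppress=True)
o=observe();M=R.from_rotvec(o["ee_rot"]).as_matrix();t=o["position"]
p=camera_params("wrist");f=192/np.tan(np.radians(p["vertical_fov"]/2))
def pw(P):
    c=np.linalg.inv(p["T"])@np.r_[P,1];r=np.hypot(c[0],c[1]);a=np.arctan2(r,c[2])
    return np.array([p["cx"]+c[0]/r*a*f,p["cy"]+c[1]/r*a*f])/.64
q=camera_params("side");g=192/np.tan(np.radians(q["vertical_fov"]/2))
def ps(P):
    c=np.linalg.inv(q["T"])@np.r_[P,1];return (np.array([q["cx"]+c[0]/c[2]*g,q["cy"]+c[1]/c[2]*g])-[150,80])*3
for s in(-1,1):
  for k in (31,50):
    for x in(-.0095,.0095):
      P=t+M@[x,s*k/1000,0];print("tip",s,k,x,pw(P),ps(P))
O=np.array([.4095,-.349,0]);yd=np.array([.205,.979,0]);xd=np.array([.979,-.205,0])
for n,(x,y,z) in dict(knobA=(-12,58,98),knobB=(12,58,98),knobC=(-12,72,98),knobD=(12,72,98),pl1=(-14,105,88),pl2=(14,105,88),pl3=(14,167,88),pl4=(-14,167,88)).items():
  P=O+xd*x/1e3+yd*y/1e3+[0,0,z/1e3];print(n,pw(P),ps(P))
print("tcp chest coords mm",1e3*(t-O)@xd,1e3*(t-O)@yd)
```

```text
tip -1 31 -0.0095 [323.6 376.7] [307.  253.5]
tip -1 31 0.0095 [321.2 335.9] [282.1 250.9]
tip -1 50 -0.0095 [281.4 375.8] [302.4 267.8]
tip -1 50 0.0095 [277.6 335.5] [277.1 265.1]
tip 1 31 -0.0095 [466.  376.8] [321.1 210.2]
tip 1 31 0.0095 [468.5 336. ] [297.5 207.8]
tip 1 50 -0.0095 [508.3 376. ] [325.2 197.8]
tip 1 50 0.0095 [512.1 335.6] [301.9 195.5]
knobA [336.6 305.6] [278.9 283.7]
knobB [338.6 351.5] [309.5 287. ]
knobC [365.4 305.6] [282.4 273.4]
knobD [366.4 351.7] [312.7 276.6]
pl1 [432.3 296. ] [288.1 260.1]
pl2 [431.  347.8] [322.2 263.7]
pl3 [545.  346.3] [334.6 222.7]
pl4 [550.2 296.2] [302.  219.4]
tcp chest coords mm 0.9850760835581491 86.287499933048
```

Run:
```python
from h import *
s=get_image("side")[125:195,215:285];w=get_image("wrist")[190:310,140:380]
a=cv2.resize(s,(600,600),interpolation=cv2.INTER_NEAREST)[:,:,::-1];b=cv2.resize(w,(800,400),interpolation=2)[:,:,::-1]
cv2.imwrite("pics/s3.png",a);cv2.imwrite("pics/w3.png",b);print(observe()["position"],observe()["width"])
```

```text
[ 0.42820115 -0.2645905   0.13058413] 0.6768610795196585
```

View pics/s3.png

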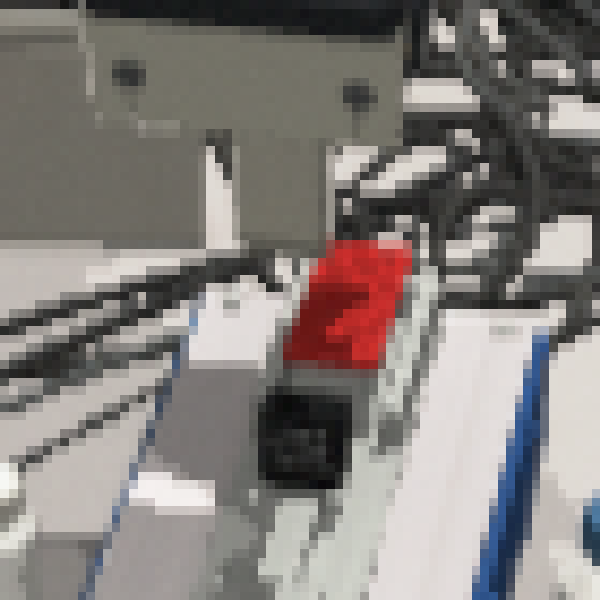

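View pics/w3.png

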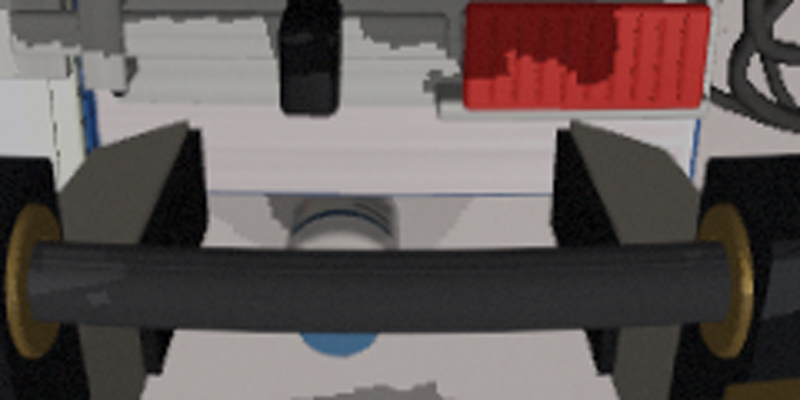

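```bash
cat >> h.py <<'E'
from scipy.spatial.transform import Rotation as R
np.set_printoptions(precision=4,suppress=True)
_ray=ray
def ray(c,px):
    if c!="wrist": return _ray(c,px)
    p=camera_params(c);f=192/np.tan(np.radians(p["vertical_fov"]/2))
    x,y=px[0]-p["cx"],px[1]-p["cy"];r=np.hypot(x,y);t=r/f
    return p["T"][:3,3],p["T"][:3,:3]@np.array([x/r*np.sin(t),y/r*np.sin(t),np.cos(t)])
def tool():
    o=observe();return o["position"],R.from_rotvec(o["ee_rot"]).as_matrix()
E
python3 - <<'E'
from h import *
t,M=tool()
for a in ((195.5,226),(201.5,229.6)):
  P,e=tri("side",(243.5,153.8),"wrist",a);print(P,e,"tool",M.T@(P-t))
a,e=(313,226),None
o,d=ray("wrist",(311.5,226.5));print("right finger tool coords along ray:")
for L in(.14,.16,.18,.2,.22): print(M.T@(o+L*d-t))
o,d=ray("wrist",(198.5,228))
for L in(.14,.16,.18,.2,.22): print(M.T@(o+L*d-t))
print(M.T@(camera_params("wrist")["T"][:3,3]-t), observe()["joints"])
E
```

```text
[ 0.4104 -0.2939  0.1568] 0.0024054595232240565 tool [ 0.0114 -0.0324 -0.0263]
[ 0.4119 -0.2915  0.1559] 0.0008049778282331378 tool [ 0.0104 -0.0297 -0.0254]
right finger tool coords along ray:
[ 0.0244  0.0275 -0.0551]
[ 0.0168  0.0314 -0.037 ]
[ 0.0092  0.0353 -0.019 ]
[ 0.0016  0.0392 -0.0009]
[-0.006   0.0431  0.0172]
[ 0.0236 -0.0252 -0.0551]
[ 0.0159 -0.0289 -0.037 ]
[ 0.0082 -0.0325 -0.0189]
[ 0.0005 -0.0362 -0.0008]
[-0.0072 -0.0398  0.0173]
[ 0.0776  0.0003 -0.1817] [-0.1293  0.3754  0.7628  2.0003 -0.3333  0.8894  2.1749]
```

The tips sit about 22 mm behind the nominal TCP at this opening: triangulation gives tool z ≈ -0.022 and an inner face at 31 mm. I'll descend by force, starting from a pose with more clearance behind the knob.

Emit:
jog_arm(
  motion=[
    [[0.001,-0.004,0.0,0,0,0,-0.35],[0.001,-0.004,0.01,0,0,0,-0.35],[0.001,-0.004,0.02,0,0,0,-0.35],[0.001,-0.004,0.028,0,0,0,-0.35],[0.001,-0.004,0.035,0,0,0,-0.35],[0.001,-0.004,0.035,0,0,0,-0.35],[0.001,-0.004,0.035,0,0,0,-0.35],[0.001,-0.004,0.035,0,0,0,-0.35]],
  ],
)

```text
clock: 5.0
position: [0.4256, -0.2681, 0.0944]
ee_rot: [-0.326, -3.124, 0.0]
force: [0.0, -0.1, -0.4]
width: 0.675
gripper_force: 0.0
```

Run:
```python
from h import *
s=get_image("side")[125:195,215:285];w=get_image("wrist")[170:290,140:380]
a=cv2.resize(s,(400,400),interpolation=cv2.INTER_NEAREST);b=cv2.resize(w,(800,400),interpolation=2)[:, :]
b=cv2.resize(w,(400,200),interpolation=2);b=np.pad(b,((0,200),(0,0),(0,0)))
cv2.imwrite("pics/c4.png",np.hstack([a,b])[:,:,::-1]);o=observe();print(o["position"],o["force"])
```

```text
[ 0.4258 -0.2681  0.0947] [0.7368 0.1769 1.1575]
```

View pics/c4.png

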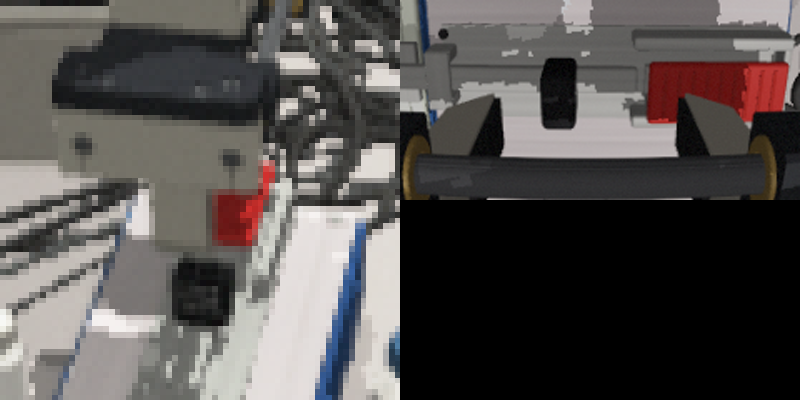

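Run:
```python
from h import *
t,M=tool()
O=np.array([.4095,-.349,0]);yd=np.array([.205,.979,0]);xd=np.array([.979,-.205,0])
f=lambda P:1e3*np.array([(P-O)@xd,(P-O)@yd,P[2]])
print("tcp chest",f(t))
for z in (.105,.112,.119): print(z,[f(atz("side",(c,167.7),z)) for c in(241.3,252.6)])
print("knob top side, front edge z .098",f(atz("side",(245.4,171),.098)),f(atz("side",(255.5,171),.098)))
# wrist: left tip inner near corner, right tip
for px in ((140+100*.6,170+97*.6),(140+278*.6,170+95*.6)):
  o,d=ray("wrist",px)
  for z in(.105,.112,.119): print("w",z,f(o+d*(z-o[2])/d[2]))
for px in ((140+141*.6,170+60*.6),(140+141*.6,170+126*.6),(140+176*.6,170+60*.6),(140+176*.6,170+126*.6)):
  o,d=ray("wrist",px);print("wknob",f(o+d*(.098-o[2])/d[2]))
```

```text
tcp chest [-0.5877 82.5096 94.6987]
0.105 [array([-19.2145,  74.6752, 105.    ]), array([  6.7509,  79.5473, 105.    ])]
0.112 [array([-17.0861,  64.7601, 112.    ]), array([  8.5268,  69.5661, 112.    ])]
0.119 [array([-14.9578,  54.845 , 119.    ]), array([ 10.3028,  59.5849, 119.    ])]
knob top side, front edge z .098 [-9.1872 73.0601 98.    ] [14.0702 77.4188 98.    ]
w 0.105 [ -5.0951  49.1923 105.    ]
w 0.112 [ -8.0859  50.5703 112.    ]
w 0.119 [-11.0767  51.9484 119.    ]
w 0.105 [ -5.8625 116.684  105.    ]
w 0.112 [ -8.8219 115.3055 112.    ]
w 0.119 [-11.7813 113.927  119.    ]
wknob [-17.6073  64.6637  98.    ]
wknob [10.434  63.6866 98.    ]
wknob [-17.6188  78.0286  98.    ]
wknob [10.3356 77.7521 98.    ]
```

Emit:
jog_arm(
  motion=[
    [[0,0,0.01,0,0,0,-0.35],[0,0,0.018,0,0,0,-0.35],[0,0,0.023,0,0,0,-0.35],[0,0,0.023,0,0,0,-0.35],[0,0,0.023,0,0,0,-0.35]],
  ],
)

```text
clock: 5.52
position: [0.4251, -0.2678, 0.0709]
ee_rot: [-0.326, -3.123, -0.0]
force: [0.5, -0.7, 0.2]
width: 0.677
gripper_force: 0.0
```

Emit:
jog_arm(
  motion=[
    [[0,0,0.002,0,0,0,-0.35],[0,0,0.004,0,0,0,-0.35],[0,0,0.004,0,0,0,-0.35]],
  ],
)

```text
clock: 5.77
position: [0.4256, -0.2679, 0.0672]
ee_rot: [-0.326, -3.125, -0.0]
force: [-0.3, 0.8, -0.1]
width: 0.676
gripper_force: 0.0
```

Emit:
jog_arm(
  motion=[
    [[0,0,0.002,0,0,0,-0.35],[0,0,0.003,0,0,0,-0.35],[0,0,0.003,0,0,0,-0.35]],
  ],
)

```text
clock: 6.02
position: [0.4255, -0.2679, 0.0643]
ee_rot: [-0.326, -3.124, -0.0]
force: [-0.3, 0.3, -0.8]
width: 0.677
gripper_force: 0.0
```

Emit:
jog_arm(
  motion=[
    [[0,0,0.002,0,0,0,-0.35],[0,0,0.003,0,0,0,-0.35],[0,0,0.003,0,0,0,-0.35]],
  ],
)

```text
clock: 6.27
position: [0.4257, -0.268, 0.0614]
ee_rot: [0.326, 3.124, -0.0]
force: [-0.1, 0.5, 3.0]
width: 0.678
gripper_force: 1.5
```

Run:
```python
from h import *
s=get_image("side")[125:195,215:285];w=get_image("wrist")[170:290,140:380]
a=cv2.resize(s,(400,400),interpolation=cv2.INTER_NEAREST)
b=cv2.resize(w,(400,200),interpolation=2);b=np.pad(b,((0,200),(0,0),(0,0)))
cv2.imwrite("pics/c5.png",np.hstack([a,b])[:,:,::-1]);o=observe();print(o["position"],o["force"])
```

```text
[ 0.4257 -0.2681  0.0615] [-0.7303  0.9412  3.1048]
```

View pics/c5.png

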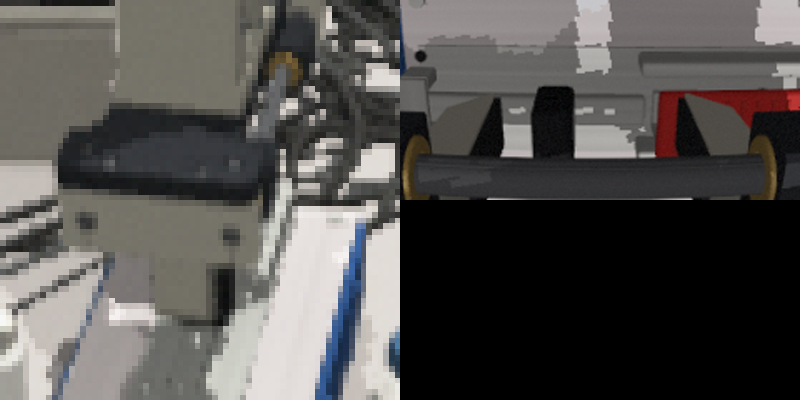

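The side crop shows finger A in front of the knob, about 4 mm toward -x. The wrist view shows finger B on the plate, with a 3 N contact. I'll press on with a small x correction.

Emit:
jog_arm(
  motion=[
    [[-0.003,0,0.002,0,0,0,-0.35],[-0.003,0,0.004,0,0,0,-0.35],[-0.003,0,0.006,0,0,0,-0.35],[-0.003,0,0.006,0,0,0,-0.35],[-0.003,0,0.006,0,0,0,-0.35]],
  ],
)

```text
clock: 6.78
position: [0.4286, -0.2686, 0.0554]
ee_rot: [0.326, 3.125, 0.0]
force: [-1.7, 0.2, 6.6]
width: 0.676
gripper_force: 3.3
```

Emit:
jog_arm(
  motion=[
    [[0,0.003,0.001,0,0,0,-0.35],[0,0.006,0.001,0,0,0,-0.35],[0,0.009,0.001,0,0,0,-0.35],[0,0.012,0.001,0,0,0,-0.35],[0,0.015,0.001,0,0,0,-0.35],[0,0.018,0.001,0,0,0,-0.35],[0,0.018,0.001,0,0,0,-0.35]],
  ],
)

```text
clock: 7.37
position: [0.433, -0.2529, 0.0549]
ee_rot: [0.327, 3.122, -0.005]
force: [-1.0, -4.5, 7.3]
width: 0.676
gripper_force: 3.8
```

Emit:
jog_arm(
  motion=[
    [[0,0.003,0,0,0,0,-0.35],[0,0.006,0,0,0,0,-0.35],[0,0.009,0,0,0,0,-0.35],[0,0.012,0,0,0,0,-0.35],[0,0.015,0,0,0,0,-0.35],[0,0.015,0,0,0,0,-0.35]],
  ],
)

```text
clock: 7.87
position: [0.4362, -0.2381, 0.055]
ee_rot: [0.327, 3.122, -0.004]
force: [-0.8, -4.7, 6.5]
width: 0.675
gripper_force: 3.6
```

Emit:
jog_arm(
  motion=[
    [[0,0.002,0,0,0,0,-0.35],[0,0.004,0,0,0,0,-0.35],[0,0.004,0,0,0,0,-0.35]],
  ],
)

```text
clock: 8.12
position: [0.437, -0.2344, 0.055]
ee_rot: [0.327, 3.122, -0.004]
force: [-1.2, -5.1, 7.5]
width: 0.675
gripper_force: 3.8
```

Emit:
jog_arm(
  motion=[
    [[0,0.001,0,0,0,0,-0.35],[0,0.002,0,0,0,0,-0.35],[0,0.002,0,0,0,0,-0.35]],
  ],
)

```text
clock: 8.37
position: [0.4374, -0.2326, 0.055]
ee_rot: [0.328, 3.122, -0.005]
force: [-0.8, -5.3, 6.9]
width: 0.676
gripper_force: 3.9
```

Emit:
jog_arm(
  motion=[
    [[0,0.001,0,0,0,0,-0.35],[0,0.002,0,0,0,0,-0.35],[0,0.002,0,0,0,0,-0.35]],
  ],
)

```text
clock: 8.62
position: [0.4377, -0.2315, 0.055]
ee_rot: [0.329, 3.122, -0.006]
force: [-1.3, -8.2, 5.0]
width: 0.677
gripper_force: 5.8
```

Emit:
jog_arm(
  motion=[
    [[0,0.001,0,0,0,0,-0.35],[0,0.002,0,0,0,0,-0.35],[0,0.002,0,0,0,0,-0.35]],
  ],
)

```text
clock: 8.87
position: [0.4377, -0.2314, 0.0549]
ee_rot: [0.331, 3.121, -0.01]
force: [-2.4, -16.1, -0.3]
width: 0.673
gripper_force: 9.4
```

Run:
```python
from h import *
s=get_image("side")[120:280,180:320];w=get_image("wrist")[130:330,60:400]
a=cv2.resize(s,(350,400));b=cv2.resize(w,(450,265));b=np.pad(b,((0,135),(0,0),(0,0)))
cv2.imwrite("pics/c6.png",np.hstack([a,b])[:,:,::-1]);o=observe();print(o["position"],o["force"])
```

```text
[ 0.4377 -0.2314  0.055 ] [ -1.913  -14.8883  -0.3447]
```

View pics/c6.png

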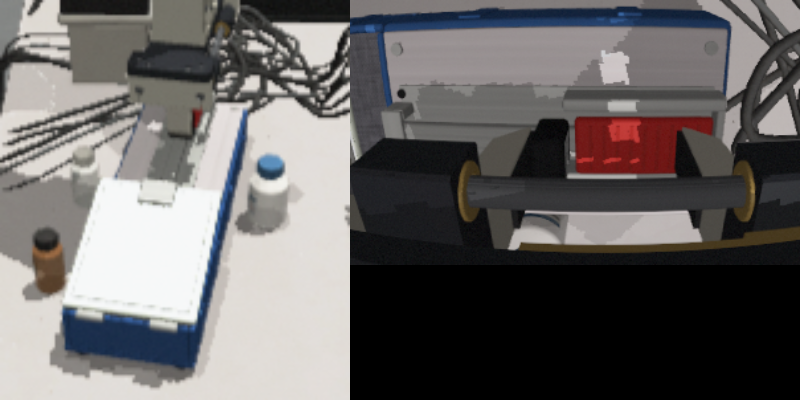

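The stop is reached, as the y force jumped to 16 N. The lid is ajar in the side crop, and the vials and bottle are standing. I'll back off and lift.

Emit:
jog_arm(
  motion=[
    [[0,-0.004,0,0,0,0,-0.35],[0,-0.008,0,0,0,0,-0.35],[0,-0.008,-0.01,0,0,0,-0.35],[0,-0.008,-0.03,0,0,0,-0.35],[0,-0.008,-0.06,0,0,0,-0.35],[0,-0.008,-0.1,0,0,0,-0.35],[0,-0.008,-0.14,0,0,0,-0.35],[0,-0.008,-0.16,0,0,0,-0.35],[0,-0.008,-0.16,0,0,0,-0.35],[0,-0.008,-0.16,0,0,0,-0.35]],
  ],
)

```text
clock: 9.8
position: [0.4363, -0.2344, 0.2157]
ee_rot: [0.325, 3.122, 0.0]
force: [-0.6, 0.7, -0.0]
width: 0.675
gripper_force: 0.0
```

Run:
```python
from h import *
s=get_image("side")[120:280,180:320];w=get_image("wrist")[60:330,60:400]
cv2.imwrite("pics/c7.png",np.hstack([cv2.resize(s,(350,400)),cv2.resize(w,(450,400))])[:,:,::-1]);o=observe();print(o["position"],o["force"])
O=np.array([.4095,-.349,0]);yd=np.array([.205,.979,0])
for q,z in(("bolt_knob",.098),("catch_plate",.088)):
  for c in ("wrist","side"):
    for r in silhouettes(q,c)[:1]:
      v,u=np.nonzero(r["mask"]);P=[]
      for k in ((u.min(),v.min()),(u.max(),v.max()),(u.mean(),v.mean())):
        o,d=ray(c,k);P.append(((o+d*(z-o[2])/d[2]-O)@yd).round(4))
      print(q,c,r["p"],P)
```

```text
[ 0.4352 -0.2337  0.2138] [ 0.4506 -0.1703  0.11  ]
bolt_knob wrist 0.62 [np.float64(0.0292), np.float64(0.1077), np.float64(0.0763)]
bolt_knob side 0.78 [np.float64(0.1057), np.float64(0.0035), np.float64(0.0622)]
catch_plate wrist 0.93 [np.float64(0.1085), np.float64(0.1689), np.float64(0.1378)]
catch_plate side 0.48 [np.float64(0.1673), np.float64(0.1194), np.float64(0.1458)]
```

View pics/c7.png

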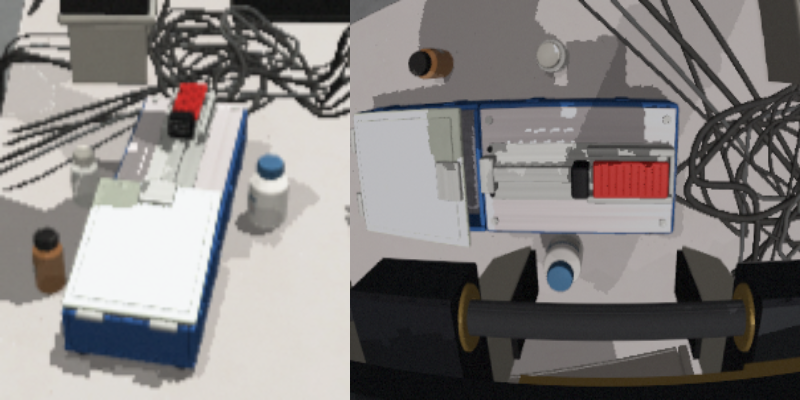

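The wrist half shows the knob at (580,180), right up against the red plate. The lid is ajar and its edge is off the deck, the plate is up at its 88 mm height, and the bystanders are unmoved. Handing in.

```bash
python3 -c "
from cell import *
print(sign_off())"
```

```text
the job is handed in; nothing more can be done
None
```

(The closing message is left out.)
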